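# Make up the tube nut on a water purifier, finger-tight plus an eighth of a turn

### The arm

A 7-joint arm with a two-finger parallel gripper is mounted at the origin on the work surface. World frame = base frame: x ahead of the robot, y to its left, z up, the work surface at z = 0. Lengths are in m, angles in rad, forces in N, time in s.
With the tool pointing down it reaches from about 0.4 to 0.85 m from the base axis. Payload 10.4 kg.
Tool frame: the origin (TCP) lies at the very end of the fingers, on their centre line; the grasp point (between the pads) lies 19 mm behind it; x points along the fingers, z is the direction in which the jaws open and shut, and the axes are right-handed (so a half turn about x gives the same grasp; the last joint's range is limited). The gripper opens to 85 mm and grips with 20 to 120 N. Pads are 22 mm wide; open, the fingers measure 114 mm over their backs; the gripper's body (76 mm by 85 mm) begins 54 mm behind the grasp point. The pads swing forward as they close: fully open they stand 13 mm farther back than shut.
Start: joints at [-1.34, 0.332, -0.065, 1.46, 0.022, 1.35, -0.088], TCP at [0.157, 0.605, 0.231] pointing down, gripper open.
Joint ranges: [-2.6, 2.6], [-0.5, 2.12], [-1.47, 1.34], [0.16, 2.42], [-1.27, 4.41], [0.06, 2.06], [-2.6, 2.6]. Speed limits (rad/s): [2.22, 2.22, 2.79, 2.79, 3.14, 3.14, 3.14].

### API

Orientations are given as a unit quaternion [x, y, z, w].
In Python, from workcell import telemetry, viewer, manip, spot_in, mark_of gives the robot as it stands. The module is installed in compiled form; this text tells all that it offers.
- The arm moves only by the shell command python3 -m crank 'ROWS' [FORCE]. ROWS is JSON, a list of rows, each a list of 3 entries, a list of its own where there are three numbers: the closure, from 0 (fully open) to 1 (shut), then the shift along the world's x, y, z in cm, then the turn, a rotation vector about the world's x, y, z in rad. A call has 1 to 12 rows; each row shifts and turns the commanded pose from where the row before left it; what a row does not reach is not made up. A row lasts 1/12 s, in which the tool goes at most 41.7 mm and 7.16 degrees, less where a joint would pass 70% of its speed; a pose out of reach is approached as far as the arm can. A call with a gripper value outside its range is refused whole. The fingers move at their own pace and stop on an object; FORCE is the grip in N (left out, the last holds). Time passes only in rows, so rows that do not move let the fingers close. It gives the time, the measured TCP pose, the force and the opening at its end, in the units of the state.
- telemetry.get_obs(): the state, without advancing time (a new reading comes with each control period).
- viewer.camera(name): name is "scene" or "top" or "wrist"; returns a dict with "frame" (420x560x3 uint8, red, green, blue), "intrinsics" (3x3 intrinsics, pixels), "k1" (the pictures are not rectified: a ray, as slopes to the right and down, at radius r is drawn at 1 + k1 r^2 times it, then the intrinsics apply), "cam_to_world" (4x4, takes a point from camera to world coordinates). Camera axes: x right, y up, looking along -z (the intrinsics and any distortion apply to the point x, -y, -z); pixel columns grow to the right and rows downward; lengths in m; the calibration is good to about 2 mm. A picture is of the moment at which its call begins. There is no depth.
- manip.hand_in(): hands the job in, once; it reports no verdict.
Trained networks look in a picture, given as the dict that the camera call returned (one of the last four; its "shot" number tells which), for a name from the list of things; names that differ only in an ending like _2 or _b are one class to them, and where a whole thing is asked for, a point or a joint stands for the part that bears it (a point fixed in the world has none). Each returns a list of dicts, best first, with "conf" (0 to 1); they miss things now and then, are a little off and sometimes report something else, mostly with a low value. They report only what shows in the picture. A call takes as long as a camera call. They do not tell look-alikes from the thing itself.
- spot_in(thing, picture): "location" ([x, y, z] in m, in the coordinates of the camera as it stood for that picture, good to about 4 mm: the middle of the surface that is visible of it).
- mark_of(thing, picture): "location" ([x, y, z] in m, in the coordinates of the camera as it stood for that picture, good to about 4 mm: a listed point, or the origin of a listed thing).
The state is a dict: "clock": time; "joint_pos": joint angles; "joint_velocities": joint speeds; "tau": joint torques, N m; "position": TCP position; "ee_rot": TCP orientation; "ft_force": force on the tool from outside, world axes, zero at the start; "torque": the same for the moment, N m; "grip_width": opening from 0.0 (shut) to 1.0 (fully open).
Only numpy, scipy, OpenCV 4.12 (cv2) and the standard library are available. Lean on these libraries where they do the work, as an engineer would, in place of code of your own. Each camera call takes 0.05 s, during which the arm holds its last target. There are 200 camera calls.

### The job

A slim water purifier lies on its back on the dining table. Turn its brass tube nut clockwise with the gripper until it is finger-tight, then lower the wide-jawed spanner (not the narrow one) over the nut and tighten it one eighth of a turn more, with the spanner. Let go and leave the spanner lying flat on the purifier with its jaw around the nut.

Things in the scene. Friction and masses are not known exactly. Their poses are not given: they have to be found in the camera images.
- nut_top (a point): Centre of the brass nut's top, 72 mm above the table; its vertical turning axis. The nut is a bar 50 mm long (x), 24 wide (y), 29 high, 3 mm above the middle of a fixed white case 300x200x40 mm; a 10 mm tube stub rises 18 mm above it. Lines on the case by the bar's ends show where it points: single line finger-tight, double line an eighth turn on. The round grey cap stays as it is.
- nut_run (a joint): Loose running of the nut, rad, growing clockwise from above; starts at 0.1 to 0.5, turns easily (0.05 N m), is finger-tight at its stop, 1.0.
- nut_tighten (a joint): Turn of the nut clockwise past finger-tight, rad; 0 at the start. Moves only once nut_run is at its stop, is stiff (0.5 N m), stays where left; an eighth turn is 0.785. The nut's heading falls by nut_run + nut_tighten.
- spanner: Wide grey spanner, 222 mm long, 18 thick, 160 g, lying flat. Origin: underside, centre of the open jaw; x out of its open end, z up. Gap 34 mm between 12 mm prongs, x -35 (closed end) to +32; goes over the bar from above, x along it either way, lies on the case; play about 12 deg each way. Handle 20 mm wide, x -50 to -190, balance x -65. The narrow one (12 mm gap), across the case, does not fit.
Mind the look-alikes: they are no part of the job. What is shaped like the spanner but purple is not meant.

How it is judged:
On the way, in this order (a step that is already met when the one before it is completed fails the run):
1. the nut is run finger-tight (nut_run above 0.9, nut_tighten below 0.3) with the spanner still away from it (value of joint nut_run above 0.9 rad and value of joint nut_tighten below 0.3 rad and horizontal distance between spanner and nut_top above 0.06 m), for 0.2 s.
2. the wide spanner is down around the nut before the nut is tightened (nut_tighten still below 0.3) (horizontal distance between spanner and nut_top below 0.02 m and z of spanner in the frame of nut_top below -0.018 m and value of joint nut_tighten below 0.3 rad), for 0.1 s.
At the end, for the whole second after the job is handed in: The nut is finger-tight (nut_run above 0.9) plus an eighth of a turn, 0.785 rad, within 15 degrees (nut_tighten 0.52 to 1.05); the wide spanner lies still and flat (within 10 degrees) on the case, its jaw centre within 20 mm of the nut's axis and its underside at least 22 mm below the nut's top (value of joint nut_run above 0.9 rad and value of joint nut_tighten between 0.52 and 1.05 rad and horizontal distance between spanner and nut_top below 0.02 m and z of spanner in the frame of nut_top below -0.022 m and angle between spanner's own z axis and vertical below 0.17 rad and linear speed of spanner below 0.02 m/s); the robot touches nothing.
It fails at once if the nut is tightened past finger-tight (nut_tighten above 0.3) without the spanner around it (value of joint nut_tighten above 0.3 rad and horizontal distance between spanner and nut_top above 0.04 m).
It fails at once if the nut is overtightened (nut_tighten above 1.1) (value of joint nut_tighten above 1.1 rad).
It also fails if it takes over 54 s, if anything falls off the work surface, if the arm or the gripper's body presses on something with over 40 N, if the wrist force passes 120 N, or if a joint passes its speed limit or range.

## Working session

There is one attempt and no reset: what is moved stays moved. The work goes in short steps, Python scripts to look and compute and a shell command to move; the robot and the scene stay as the last step left them, time stands still between calls to the robot, and variables do not carry over. Pictures are saved under pics/ and viewed, about 8 in all and at most 12, crops included, and the job is handed in when it is done.

```bash
mkdir -p pics
cat > h.py <<'E'
import numpy as np, cv2
from workcell import telemetry, viewer, manip, spot_in, mark_of
def w(pic,p): return (np.array(pic["cam_to_world"])@np.r_[p,1])[:3]
def pix2w(pic,u,v,z):
    K=np.array(pic["intrinsics"]);x=(u-K[0,2])/K[0,0];y=(v-K[1,2])/K[1,1]
    a,b=x,y
    for _ in range(20):
        s=1+pic["k1"]*(a*a+b*b);a,b=x/s,y/s
    T=np.array(pic["cam_to_world"]);d=T[:3,:3]@np.array([a,-b,-1]);o=T[:3,3]
    return o+d*(z-o[2])/d[2]
def save(pic,n,box=None,sc=1):
    f=pic["frame"][:,:,::-1]
    if box: f=f[box[1]:box[3],box[0]:box[2]]
    cv2.imwrite("pics/"+n,cv2.resize(f,None,fx=sc,fy=sc,interpolation=cv2.INTER_CUBIC))
E
python3 - <<'E'
from h import *
np.set_printoptions(precision=4,suppress=True)
for n in("top","scene"):
    p=viewer.camera(n);save(p,n+"0.png")
    print(n,np.array(p["cam_to_world"])[:3,3])
    for t in("nut_top","spanner"):
        for f in(mark_of,spot_in):
            try:
                for d in f(t,p): print(t,f.__name__,round(d["conf"],2),w(p,d["location"]))
            except Exception as e: print(t,e)
o=telemetry.get_obs();print(o)
E
```

```text
top [ 0.2922 -0.142   1.2128]
spanner call 0.96 [ 0.2792 -0.4183 -0.0039]
spanner call 0.88 [ 0.6379 -0.6021  0.0019]
spanner call 0.85 [ 0.788  -0.4122 -0.0038]
spanner call 0.76 [ 0.5705 -0.3215 -0.0027]
spanner call 0.9 [ 0.7641 -0.3598  0.0122]
spanner call 0.84 [ 0.5951 -0.5518  0.019 ]
spanner call 0.77 [ 0.2533 -0.464   0.0169]
spanner call 0.62 [ 0.5166 -0.3435  0.0144]
scene [1.3926 0.5519 0.7902]
nut_top call 0.65 [0.5895 0.0265 0.0739]
nut_top call 0.77 [0.5947 0.0333 0.068 ]
spanner call 0.86 [ 0.7925 -0.4155 -0.0045]
spanner call 0.74 [ 0.6378 -0.6096 -0.    ]
spanner call 0.68 [ 0.5712 -0.3222  0.0011]
spanner call 0.51 [ 0.2822 -0.4205  0.0019]
spanner call 0.92 [ 0.5359 -0.337   0.0128]
spanner call 0.68 [ 0.6011 -0.5525  0.0103]
spanner call 0.54 [ 0.2625 -0.4542  0.0194]
{'clock': 0.5, 'joint_pos': array([-1.3396,  0.3322, -0.0647,  1.4601,  0.0216,  1.3499, -0.0885]), 'joint_velocities': array([ 0.0007, -0.0013,  0.0004,  0.0001, -0.0004, -0.001 ,  0.0013]), 'tau': array([ -0.0011, -62.4753,   0.0488, -39.1562,   0.0163,   0.0023,
         0.    ]), 'position': array([0.1569, 0.605 , 0.2313]), 'ee_rot': array([-0.4327,  0.5592,  0.4327,  0.5593]), 'ft_force': array([-0.409 ,  0.7909, -0.7105]), 'torque': array([0.0123, 0.016 , 0.0204]), 'grip_width': 1.0009505520116335}
```

View pics/top0.png

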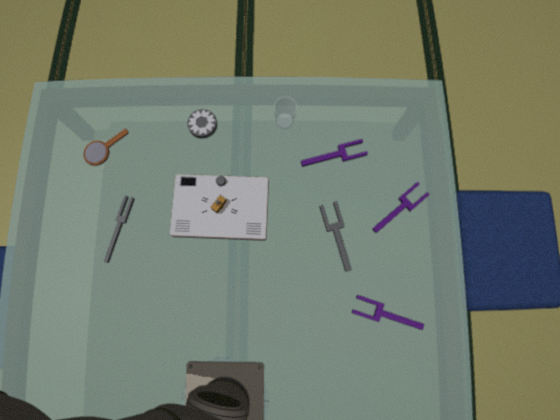

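View pics/scene0.png

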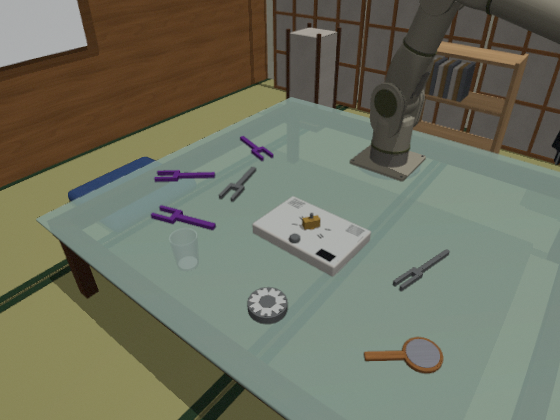

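Top view: three purple look-alikes at (340,153), (402,208) and (387,312). Grey spanners are at (335,230), with a visibly wide jaw, and at (120,228), which is narrow and across the case. The one at (335,230) fits. I'll confirm it in an enlarged crop, with the nut.

Run:
```python
from h import *
np.set_printoptions(precision=4,suppress=True)
p=viewer.camera("top");f=p["frame"][:,:,::-1]
a=cv2.resize(f[195:275,310:360],None,fx=7,fy=7,interpolation=cv2.INTER_CUBIC)
b=cv2.resize(f[180:230,190:250],None,fx=7,fy=7,interpolation=cv2.INTER_CUBIC)
b=cv2.copyMakeBorder(b,0,a.shape[0]-b.shape[0],0,0,cv2.BORDER_CONSTANT)
cv2.imwrite("pics/crop1.png",np.hstack([a,b]))
print(p["intrinsics"],p["k1"])
for u,v in((219,204),(173,174),(268,176),(171,236),(267,239)):print(pix2w(p,u,v,.072 if u==219 else .04))
for u,v in((348,269),(335,229)):print(pix2w(p,u,v,.018))
```

```text
[[389.1587   0.     273.4802]
 [  0.     389.1587 212.5616]
 [  0.       0.       1.    ]] -0.10846702743804172
[0.5835 0.0233 0.072 ]
[0.6902 0.1794 0.04  ]
[ 0.6837 -0.1242  0.04  ]
[0.4898 0.1729 0.04  ]
[ 0.4821 -0.1225  0.04  ]
[ 0.393  -0.3712  0.018 ]
[ 0.5178 -0.3348  0.018 ]
```

View pics/crop1.png

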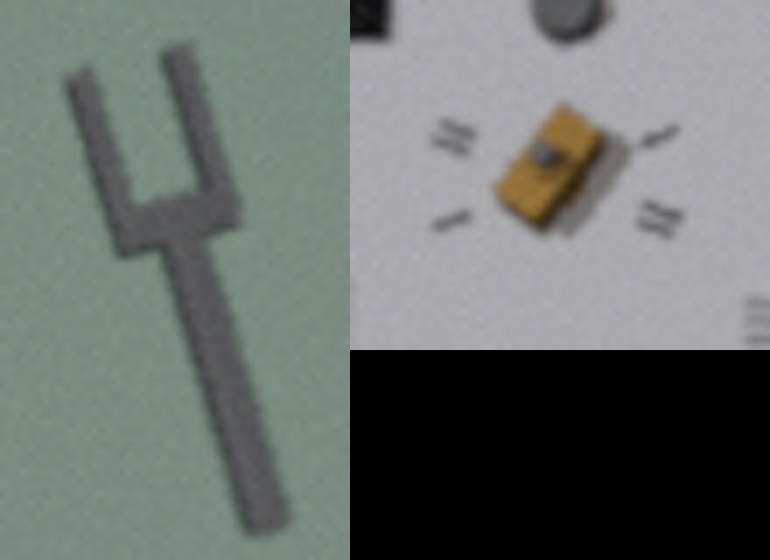

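The crop shows the spanner at (335,225) has the wide (~34 mm) jaw and heads about +16°. The nut bar heads about -34°, the single line about -68° and the double line about -112°. I'll move above the nut with the jaws across the bar (tool z heading +56°).

```bash
python3 -m crank '[[0,[2.15,-2.9,0],[0,0,-0.017]],[0,[2.15,-2.9,0],[0,0,-0.017]],[0,[2.15,-2.9,0],[0,0,-0.017]],[0,[2.15,-2.9,0],[0,0,-0.017]],[0,[2.15,-2.9,0],[0,0,-0.017]],[0,[2.15,-2.9,0],[0,0,-0.017]],[0,[2.15,-2.9,0],[0,0,-0.017]],[0,[2.15,-2.9,0],[0,0,-0.017]],[0,[2.15,-2.9,0],[0,0,-0.017]],[0,[2.15,-2.9,0],[0,0,-0.017]]]' 40; python3 -m crank '[[0,[2.15,-2.9,0],[0,0,-0.017]],[0,[2.15,-2.9,0],[0,0,-0.017]],[0,[2.15,-2.9,0],[0,0,-0.017]],[0,[2.15,-2.9,0],[0,0,-0.017]],[0,[2.15,-2.9,0],[0,0,-0.017]],[0,[2.15,-2.9,0],[0,0,-0.017]],[0,[2.15,-2.9,0],[0,0,-0.017]],[0,[2.15,-2.9,0],[0,0,-0.017]],[0,[2.15,-2.9,0],[0,0,-0.017]],[0,[2.15,-2.9,0],[0,0,-0.017]],[0,[0,0,0],[0,0,0]],[0,[0,0,0],[0,0,0]]]'
cat >> h.py <<'E'
from scipy.spatial.transform import Rotation as R
np.set_printoptions(precision=4,suppress=True)
def st():
    o=telemetry.get_obs();m=R.from_quat(o["ee_rot"]).as_matrix()
    print("t",round(o["clock"],2),"p",o["position"],"zhead",np.degrees(np.arctan2(m[1,2],m[0,2])).round(1),"down",m[:,0],"q",o["joint_pos"],"F",o["ft_force"],"M",o["torque"],"g",round(o["grip_width"],3))
def look(n,t,fn,sc=1,box=None):
    p=viewer.camera(n)
    for f in(mark_of,spot_in):
        for d in f(t,p): print(n,t,round(d["conf"],2),w(p,d["location"]))
    if fn: save(p,fn,box,sc)
    return p
E
python3 -c "
from h import *
st();p=look('wrist','nut_top','w1.png');print(np.array(p['cam_to_world']))"
```

```text
clock: 1.38
position: [0.3727, 0.3134, 0.2316]
ee_rot: [-0.383, 0.594, 0.384, 0.594]
ft_force: [0.1, -0.2, -0.5]
grip_width: 1.0
clock: 2.38
position: [0.5875, 0.0226, 0.2311]
ee_rot: [-0.331, 0.625, 0.33, 0.625]
ft_force: [-0.4, 0.7, -1.3]
grip_width: 1.0
t 2.38 p [0.5875 0.0226 0.2311] zhead 55.7 down [-0.0001 -0.0012 -1.    ] q [-0.545   0.2643  0.5176  1.5895 -0.1325  1.3234  0.9632] F [-0.421   0.6589 -1.2818] M [-0.0046  0.0029 -0.07  ] g 1.0
wrist nut_top 0.8 [0.589  0.0254 0.0707]
wrist nut_top 0.64 [0.5805 0.0296 0.0688]
[[ 0.5631 -0.7835 -0.2626  0.5194]
 [ 0.8264  0.5335  0.1803  0.0688]
 [-0.0012 -0.3185  0.9479  0.374 ]
 [ 0.      0.      0.      1.    ]]
```

View pics/w1.png

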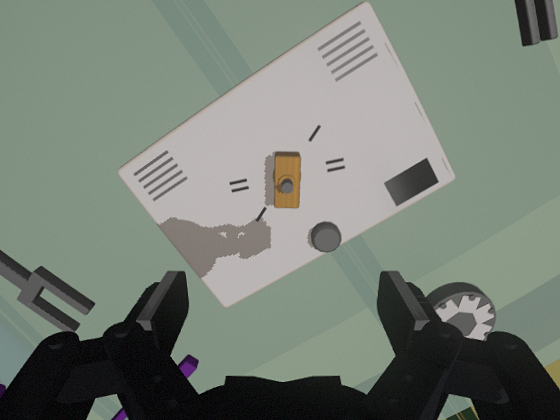

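The wrist view shows the bar's top at about (274,152)-(300,208), with the stub at (287,185). Single lines are at (315,133) and (261,214), double at (335,165) and (239,185). The case corners are (367,3), (120,170), (227,306) and (454,179). Next I'll calculate positions from these.

Run:
```python
from h import *
p=viewer.camera("wrist");f=p["frame"]
hsv=cv2.cvtColor(f,cv2.COLOR_RGB2HSV);m=cv2.inRange(hsv,(8,120,90),(25,255,255))
m[:130]=0;m[230:]=0;m[:,:250]=0;m[:,320:]=0
r=cv2.minAreaRect(np.argwhere(m)[:,::-1].astype(np.float32));print(r)
b=cv2.boxPoints(r);W=np.array([pix2w(p,*q,.072) for q in b]);print(W,W.mean(0))
for i in range(4):
    d=W[(i+1)%4]-W[i];print(np.linalg.norm(d).round(4),np.degrees(np.arctan2(d[1],d[0])).round(1))
h=lambda a,b:(lambda d:np.degrees(np.arctan2(d[1],d[0])).round(1))(pix2w(p,*a,.04)-pix2w(p,*b,.04))
print("single",h((315,133),(261,214)),"double",h((335,165),(239,185)))
for a,b in(((315,133),(261,214)),((335,165),(239,185)),((367,3),(227,306)),((120,170),(454,179))):
    print((pix2w(p,*a,.04)+pix2w(p,*b,.04))/2)
```

```text
((283.5, 185.0), (50.0, 27.0), 90.0)
[[0.5588 0.031  0.072 ]
 [0.5725 0.0513 0.072 ]
 [0.6126 0.0251 0.072 ]
 [0.5983 0.0038 0.072 ]] [0.5855 0.0278 0.072 ]
0.0245 56.1
0.048 -33.2
0.0257 -124.0
0.0479 145.4
single 113.2 double 68.1
[0.5854 0.0323 0.04  ]
[0.5852 0.0319 0.04  ]
[0.5849 0.0337 0.04  ]
[0.585  0.0339 0.04  ]
```

```bash
python3 -m crank '[[0,[-0.1,0.5,-3],[0,0,0]],[0,[0,0,-3],[0,0,0]],[0,[0,0,-3],[0,0,0]],[0,[0,0,0],[0,0,0]]]'
python3 - <<'E'
from h import *
st();p=look("wrist","nut_top","w2.png")
f=p["frame"]
E
```

```text
clock: 2.92
position: [0.5823, 0.0314, 0.1361]
ee_rot: [-0.332, 0.627, 0.334, 0.621]
ft_force: [-1.3, 0.3, -0.8]
grip_width: 0.998
t 2.92 p [0.5823 0.0314 0.1361] zhead 56.1 down [-0.008  -0.0008 -1.    ] q [-0.5382  0.3378  0.4936  1.7103 -0.173   1.1451  0.9843] F [-1.321   0.3091 -0.7632] M [-0.0207  0.0673  0.0542] g 0.998
wrist nut_top 0.63 [0.5903 0.0243 0.0671]
```

View pics/w2.png

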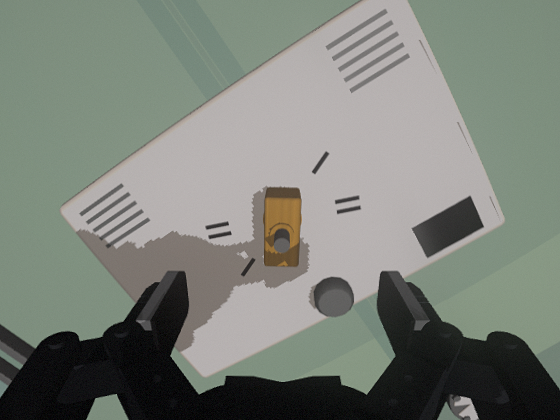

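Run:
```python
from h import *
st();p=look("wrist","nut_top",None)
for q in((265,197),(300,197),(299,267),(264,267)):print(pix2w(p,*q,.072))
print(np.mean([pix2w(p,*q,.072) for q in((265,197),(300,197),(299,267),(264,267))],0))
o=telemetry.get_obs();c=np.array(p["cam_to_world"]);K=p["intrinsics"]
pc=np.linalg.inv(c)@np.r_[o["position"],1];print("tcp px",K[0][0]*pc[0]/-pc[2]+K[0][2],-K[1][1]*pc[1]/-pc[2]+K[1][2])
```

```text
t 3.07 p [0.5864 0.0306 0.143 ] zhead 56.0 down [ 0.0014  0.0004 -1.    ] q [-0.5379  0.3328  0.4962  1.7011 -0.1716  1.1496  0.9834] F [-0.3529 -0.6948  0.2591] M [-0.0091 -0.053  -0.005 ] g 0.999
wrist nut_top 0.66 [0.5857 0.0281 0.0712]
wrist nut_top 0.67 [0.5812 0.0309 0.073 ]
[0.5655 0.0304 0.072 ]
[0.5785 0.0497 0.072 ]
[0.622  0.0206 0.072 ]
[ 0.608  -0.0002  0.072 ]
[0.5935 0.0251 0.072 ]
tcp px 283.25114582366007 276.2739467408858
```

```bash
python3 -m crank '[[0,[0.2,-0.1,-3],[0,0,0]],[0,[0,0,-3],[0,0,0]],[0,[0,0,-2],[0,0,0]],[0,[0,0,-1.1],[0,0,0]],[1,[0,0,0],[0,0,0]],[1,[0,0,0],[0,0,0]],[1,[0,0,0],[0,0,0]],[1,[0,0,0],[0,0,0]],[1,[0,0,0],[0,0,0]],[1,[0,0,0],[0,0,0]],[1,[0,0,0],[0,0,0]],[1,[0,0,0],[0,0,0]]]' 30; python3 -c "
from h import *
st()"
```

```text
clock: 4.22
position: [0.5879, 0.0271, 0.052]
ee_rot: [-0.332, 0.625, 0.331, 0.625]
ft_force: [-7.6, -4.9, 13.9]
grip_width: 0.275
t 4.22 p [0.5879 0.0271 0.052 ] zhead 55.9 down [ 0.0001 -0.001  -1.    ] q [-0.5029  0.4447  0.4671  1.7714 -0.234   0.9808  1.0315] F [-7.6172 -4.8666 13.8633] M [-1.1668  1.6937  0.0713] g 0.275
```

```bash
python3 -m crank '[[1,[0,0,0],[0,0,-0.08]],[1,[0,0,0],[0,0,-0.08]],[1,[0,0,0],[0,0,-0.08]],[1,[0,0,0],[0,0,-0.08]],[1,[0,0,0],[0,0,-0.08]],[1,[0,0,0],[0,0,-0.08]],[1,[0,0,0],[0,0,0]],[1,[0,0,0],[0,0,0]]]'; python3 -c "
from h import *
st()"; python3 -m crank '[[1,[0,0,0],[0,0,-0.05]],[1,[0,0,0],[0,0,-0.03]],[1,[0,0,0],[0,0,0]],[1,[0,0,0],[0,0,0]]]'; python3 -c "
from h import *
st()"
```

```text
clock: 4.88
position: [0.5875, 0.0267, 0.052]
ee_rot: [-0.173, 0.686, 0.173, 0.685]
ft_force: [-9.7, -6.1, 16.6]
grip_width: 0.273
t 4.88 p [0.5875 0.0267 0.052 ] zhead 28.3 down [-0.0006 -0.0014 -1.    ] q [-0.5795  0.4629  0.5658  1.7757 -0.2892  0.9875  0.5944] F [-9.7241 -6.0837 16.5921] M [-1.4899  2.0788 -0.0333] g 0.273
clock: 5.22
position: [0.5875, 0.0266, 0.052]
ee_rot: [-0.146, 0.692, 0.145, 0.692]
ft_force: [-9.8, -7.2, 16.4]
grip_width: 0.273
t 5.22 p [0.5875 0.0266 0.052 ] zhead 23.8 down [-0.0007 -0.0013 -1.    ] q [-0.592   0.4665  0.5823  1.7764 -0.299   0.9889  0.5224] F [-9.8151 -7.2256 16.4338] M [-1.5237  2.1448 -0.0675] g 0.273
```

```bash
for i in 1; do python3 -m crank '[[1,[0,0,0],[0,0,-0.03]],[1,[0,0,0],[0,0,0]],[1,[0,0,0],[0,0,0]]]'; python3 -c "
from h import *
st()"; python3 -m crank '[[1,[0,0,0],[0,0,-0.03]],[1,[0,0,0],[0,0,0]],[1,[0,0,0],[0,0,0]]]'; python3 -c "
from h import *
st()";done
```

```text
clock: 5.47
position: [0.5875, 0.0266, 0.052]
ee_rot: [-0.136, 0.694, 0.135, 0.694]
ft_force: [-10.1, -7.4, 17.0]
grip_width: 0.27
t 5.47 p [0.5875 0.0266 0.052 ] zhead 22.1 down [-0.0007 -0.0015 -1.    ] q [-0.5968  0.4678  0.5885  1.7767 -0.3024  0.9894  0.4957] F [-10.1021  -7.4172  17.0112] M [-1.517   2.1543  0.3691] g 0.27
clock: 5.72
position: [0.5874, 0.0266, 0.052]
ee_rot: [-0.126, 0.696, 0.125, 0.696]
ft_force: [-9.7, -6.5, 16.4]
grip_width: 0.273
t 5.72 p [0.5874 0.0266 0.052 ] zhead 20.4 down [-0.0008 -0.0015 -1.    ] q [-0.6016  0.4693  0.5947  1.7769 -0.3061  0.99    0.4687] F [-9.654  -6.5236 16.4224] M [-1.57    2.1971  0.368 ] g 0.273
```

The moment jumped to +0.4 N m and stayed there, so the nut is at its stop. I'll release, rise and check it against the lines.

```bash
python3 -m crank '[[0.4,[0,0,0],[0,0,0]],[0.4,[0,0,0],[0,0,0]],[0.4,[0,0,0],[0,0,0]],[0.4,[0,0,1],[0,0,0]],[0.4,[0,0,3],[0,0,0]],[0.4,[0,0,4],[0,0,0]],[0,[0,0,4],[0,0,0]],[0,[0,0,4],[0,0,0]],[0,[0,0,0],[0,0,0]],[0,[0,0,0],[0,0,0]],[0,[0,0,0],[0,0,0]]]'
python3 - <<'E'
from h import *
st();p=look("wrist","nut_top","w3.png")
look("top","spanner",None)
E
```

```text
clock: 6.63
position: [0.5878, 0.0293, 0.2105]
ee_rot: [-0.126, 0.696, 0.126, 0.696]
ft_force: [-0.2, 0.8, 0.3]
grip_width: 1.001
t 6.63 p [0.5878 0.0293 0.2105] zhead 20.5 down [ 0.0003  0.0005 -1.    ] q [-0.6674  0.2978  0.6605  1.6226 -0.1892  1.2858  0.3825] F [-0.1866  0.7607  0.2573] M [ 0.0341 -0.0274  0.0229] g 1.001
wrist nut_top 0.96 [0.5859 0.0268 0.07  ]
wrist nut_top 0.76 [0.5836 0.0326 0.071 ]
top spanner 0.97 [ 0.6386 -0.6027  0.0005]
top spanner 0.75 [ 0.7895 -0.4128 -0.0051]
top spanner 0.75 [ 0.2809 -0.4197  0.0004]
top spanner 0.57 [ 0.5732 -0.3242 -0.0004]
top spanner 0.75 [ 0.2503 -0.4656  0.0148]
top spanner 0.71 [ 0.5951 -0.5543  0.016 ]
top spanner 0.7 [ 0.7654 -0.3587  0.0157]
top spanner 0.66 [ 0.517  -0.3449  0.0152]
```

View pics/w3.png

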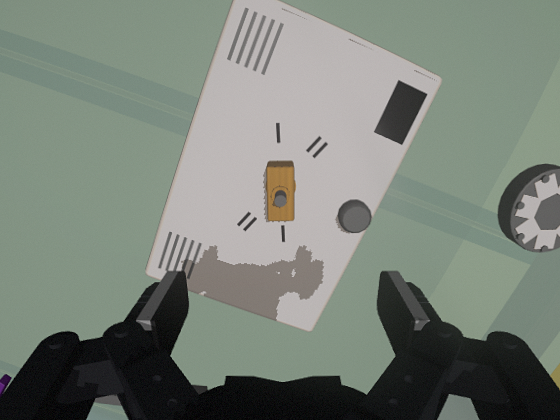

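The bar lies in line with the single lines (278,132) and (283,232), so it is finger-tight. Now to the spanner.

```bash
python3 -m crank '[[0,[-0.55,-2.33,0],[0,0,-0.1035]],[0,[-0.55,-2.33,0],[0,0,-0.1035]],[0,[-0.55,-2.33,0],[0,0,-0.1035]],[0,[-0.55,-2.33,0],[0,0,-0.1035]],[0,[-0.55,-2.33,0],[0,0,-0.1035]],[0,[-0.55,-2.33,0],[0,0,-0.1035]],[0,[-0.55,-2.33,0],[0,0,-0.1035]],[0,[-0.55,-2.33,0],[0,0,-0.1035]]]'; python3 -m crank '[[0,[-0.55,-2.33,0],[0,0,-0.1035]],[0,[-0.55,-2.33,0],[0,0,-0.1035]],[0,[-0.55,-2.33,0],[0,0,-0.1035]],[0,[-0.55,-2.33,0],[0,0,-0.1035]],[0,[-0.55,-2.33,0],[0,0,-0.1035]],[0,[-0.55,-2.33,0],[0,0,-0.1035]],[0,[-0.55,-2.33,0],[0,0,-0.1035]],[0,[-0.55,-2.33,0],[0,0,-0.1035]],[0,[0,0,0],[0,0,0]],[0,[0,0,0],[0,0,0]],[0,[0,0,0],[0,0,0]]]'
python3 - <<'E'
from h import *
st();p=look("wrist","spanner","w4.png")
E
```

```text
clock: 7.6
position: [0.5434, -0.1584, 0.2101]
ee_rot: [0.167, 0.687, -0.167, 0.687]
ft_force: [0.1, -0.3, 0.2]
grip_width: 1.003
clock: 8.52
position: [0.5, -0.3433, 0.2099]
ee_rot: [0.427, 0.564, -0.427, 0.563]
ft_force: [-0.1, -0.4, -0.4]
grip_width: 0.998
t 8.52 p [ 0.5    -0.3433  0.2099] zhead -74.4 down [-0.0006  0.0003 -1.    ] q [-0.2568  0.4657  1.0526  1.5849 -0.4127  1.3342 -0.4492] F [-0.1416 -0.372  -0.3893] M [-0.0178 -0.0127 -0.0131] g 0.998
wrist spanner 0.85 [ 0.2762 -0.4208 -0.0017]
wrist spanner 0.84 [ 0.6348 -0.6041 -0.0012]
wrist spanner 0.95 [ 0.5851 -0.5485  0.018 ]
wrist spanner 0.7 [ 0.5249 -0.3484  0.0173]
wrist spanner 0.64 [ 0.2639 -0.4416  0.0139]
```

View pics/w4.png

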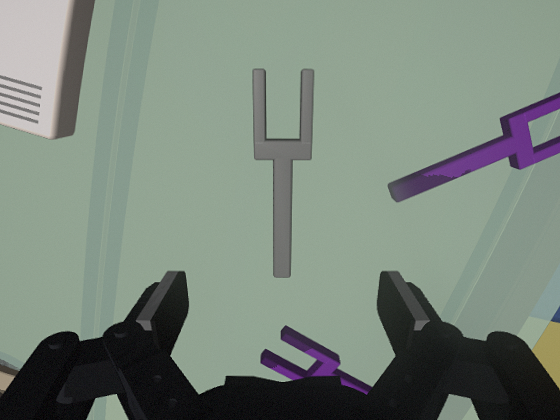

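The grey wide-jawed spanner shows with prong tips at (259,69) and (307,69), the gap's closed end at row 140 and the handle end at (282,277).

Run:
```python
from h import *
p=viewer.camera("wrist")
a=[pix2w(p,259,70,.018),pix2w(p,307,70,.018)]
tip=np.mean(a,0);close=pix2w(p,283.5,139,.018);end=pix2w(p,282,275,.018)
print(tip,close,end,"width tips",np.linalg.norm(a[0]-a[1]))
d=tip-end;L=np.linalg.norm(d);print("L",L,"heading",np.degrees(np.arctan2(d[1],d[0])),"tip-close",np.linalg.norm(tip-close))
u=d/L;print("origin est",tip-.032*u,close+.035*u,end+.19*u)
o=tip-.032*u
for s in(.065,.07,.075):print(s,(o-s*u-telemetry.get_obs()["position"])*100)
```

```text
[ 0.6008 -0.3149  0.018 ] [ 0.5388 -0.3328  0.018 ] [ 0.3921 -0.3724  0.018 ] width tips 0.04495510991754546
L 0.21648151478290437 heading 15.423218470628063 tip-close 0.06454987094775332
origin est [ 0.5699 -0.3234  0.018 ] [ 0.5725 -0.3235  0.018 ] [ 0.5753 -0.3219  0.018 ]
0.065 [  0.6787   0.21   -19.2266]
0.07 [  0.1967   0.077  -19.2266]
0.075 [ -0.2853  -0.056  -19.2266]
```

```bash
python3 -m crank '[[0,[0,0,-4],[0,0,0]],[0,[0,0,-4],[0,0,0]],[0,[0,0,-4],[0,0,0]],[0,[0,0,-4],[0,0,0]],[0,[0,0,-2.4],[0,0,0]],[0,[0,0,-1.4],[0,0,0]],[0,[0,0,0],[0,0,0]],[0,[0,0,-0.5],[0,0,0]],[0,[0,0,0],[0,0,0]]]' 60; python3 -m crank '[[1,[0,0,0],[0,0,0]],[1,[0,0,0],[0,0,0]],[1,[0,0,0],[0,0,0]],[1,[0,0,0],[0,0,0]],[1,[0,0,0],[0,0,0]],[1,[0,0,0],[0,0,0]],[1,[0,0,0],[0,0,0]],[1,[0,0,0],[0,0,0]]]'; python3 -c "
from h import *
st()"
```

```text
clock: 9.47
position: [0.5008, -0.3442, 0.0085]
ee_rot: [0.428, 0.563, -0.427, 0.564]
ft_force: [0.7, 0.5, -0.4]
grip_width: 1.002
clock: 10.13
position: [0.5002, -0.344, 0.0079]
ee_rot: [0.428, 0.563, -0.428, 0.563]
ft_force: [-0.8, 0.9, 6.0]
grip_width: 0.216
t 10.13 p [ 0.5002 -0.344   0.0079] zhead -74.4 down [ 0.0007 -0.0002 -1.    ] q [-0.1286  0.6824  0.8704  1.7587 -0.6129  0.9948 -0.318 ] F [-0.7763  0.9471  6.0361] M [0.2158 0.1728 0.0601] g 0.216
```

```bash
python3 -m crank '[[1,[0,0,1],[0,0,0]],[1,[0,0,2],[0,0,0]],[1,[0,0,3],[0,0,0]],[1,[0,0,4],[0,0,0]],[1,[0,0,4],[0,0,0]],[1,[0,0,2],[0,0,0]],[1,[0,0,0],[0,0,0]],[1,[0.72,1.885,0],[0,0,0.06]],[1,[0.72,1.885,0],[0,0,0.09]],[1,[0.72,1.885,0],[0,0,0.1]],[1,[0.72,1.885,0],[0,0,0.11]],[1,[0.72,1.885,0],[0,0,0.11]]]' 90; python3 -m crank '[[1,[0.72,1.885,0],[0,0,0.11]],[1,[0.72,1.885,0],[0,0,0.11]],[1,[0.72,1.885,0],[0,0,0.11]],[1,[0.72,1.885,0],[0,0,0.11]],[1,[0.72,1.885,0],[0,0,0.11]],[1,[0.72,1.885,0],[0,0,0.11]],[1,[0.72,1.885,0],[0,0,0.11]],[1,[0.72,1.885,0],[0,0,0.11]],[1,[0.72,1.885,0],[0,0,0.11]],[1,[0.72,1.885,0],[0,0,0.11]],[1,[0.72,1.885,0],[0,0,0.11]],[1,[0,0,0],[0,0,0.114]]]';python3 -m crank '[[1,[0,0,0],[0,0,0]],[1,[0,0,0],[0,0,0]],[1,[0,0,0],[0,0,0]]]'
python3 - <<'E'
from h import *
st();p=look("wrist","spanner","w5.png");look("scene","nut_top",None);look("wrist","nut_top",None)
E
```

```text
clock: 11.13
position: [0.5356, -0.2483, 0.1666]
ee_rot: [0.283, 0.648, -0.283, 0.648]
ft_force: [-0.7, -0.1, -1.8]
grip_width: 0.198
clock: 12.13
position: [0.6157, -0.0367, 0.166]
ee_rot: [-0.176, 0.685, 0.178, 0.684]
ft_force: [-0.0, 0.5, -2.0]
grip_width: 0.201
clock: 12.38
position: [0.6145, -0.0434, 0.167]
ee_rot: [-0.171, 0.686, 0.171, 0.686]
ft_force: [0.4, -0.6, -1.5]
grip_width: 0.199
t 12.38 p [ 0.6145 -0.0434  0.167 ] zhead 28.0 down [-0.0007 -0.0004 -1.    ] q [-0.4754  0.3947  0.6046  1.5981 -0.2341  1.2229  0.6632] F [ 0.4429 -0.6241 -1.5273] M [-0.0013 -0.0085 -0.0131] g 0.199
wrist spanner 0.82 [ 0.5975 -0.0074  0.178 ]
scene nut_top 0.65 [0.588  0.027  0.0746]
scene nut_top 0.73 [0.5966 0.0296 0.066 ]
wrist nut_top 0.86 [0.5865 0.0261 0.0689]
wrist nut_top 0.76 [0.5873 0.0254 0.0726]
```

View pics/w5.png

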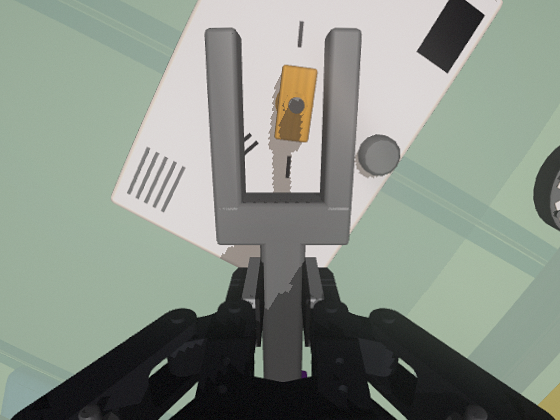

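```bash
python3 -m crank '[[1,[0.06,0.06,0],[0,0,-0.105]],[1,[0,0,-3],[0,0,0]],[1,[0,0,-2.5],[0,0,0]],[1,[0,0,0],[0,0,0]],[1,[0,0,0],[0,0,0]],[1,[0,0,0],[0,0,0]]]'
python3 - <<'E'
from h import *
st();p=look("wrist","nut_top","w6.png")
E
```

```text
clock: 13.33
position: [0.6164, -0.0418, 0.1138]
ee_rot: [-0.137, 0.693, 0.137, 0.694]
ft_force: [0.2, -0.4, -0.7]
grip_width: 0.199
t 13.33 p [ 0.6164 -0.0418  0.1138] zhead 22.3 down [ 0.0015 -0.0001 -1.    ] q [-0.4734  0.4521  0.6018  1.6497 -0.2776  1.125   0.5917] F [ 0.2417 -0.434  -0.6895] M [-0.0095 -0.0331  0.0334] g 0.199
wrist nut_top 0.66 [0.5858 0.0265 0.0713]
wrist nut_top 0.79 [0.5875 0.0277 0.0703]
```

View pics/w6.png

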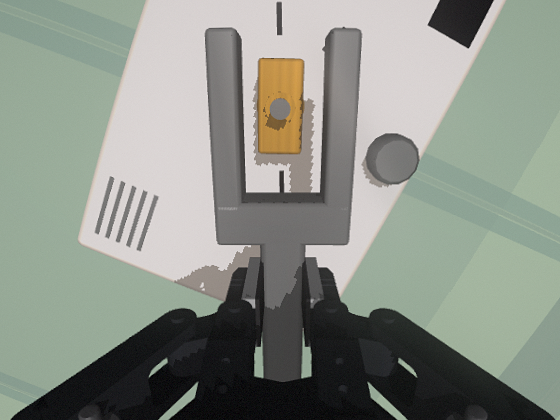

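Bar (259–304) sits parallel and centred in the gap (242–325); the cap at (390,157) is clear of the prongs. Lowering.

```bash
python3 -m crank '[[1,[0,0,-2],[0,0,0]],[1,[0,0,-2],[0,0,0]],[1,[0,0,-1.5],[0,0,0]],[1,[0,0,-0.6],[0,0,0]],[1,[0,0,0],[0,0,0]],[1,[0,0,-0.3],[0,0,0]],[1,[0,0,0],[0,0,0]],[1,[0,0,0],[0,0,0]]]'; python3 -c "
from h import *
st()"
```

```text
clock: 14.15
position: [0.6163, -0.0417, 0.0494]
ee_rot: [-0.137, 0.693, 0.137, 0.694]
ft_force: [-0.1, 0.1, -1.4]
grip_width: 0.204
t 14.15 p [ 0.6163 -0.0417  0.0494] zhead 22.3 down [ 0.0015  0.0002 -1.    ] q [-0.4471  0.5276  0.5692  1.6976 -0.3264  1.0108  0.6254] F [-0.0925  0.0711 -1.3894] M [ 0.0021 -0.0134 -0.0128] g 0.204
```

```bash
python3 -m crank '[[1,[-0.73,-0.27,0],[0,0,-0.1047]],[1,[0,0,0],[0,0,0]],[1,[-0.76,-0.19,0],[0,0,-0.1047]],[1,[0,0,0],[0,0,0]],[1,[0,0,0],[0,0,0]]]' 100; python3 -c "
from h import *
st()"; python3 -m crank '[[1,[-0.77,-0.11,0],[0,0,-0.1047]],[1,[0,0,0],[0,0,0]],[1,[-0.78,-0.03,0],[0,0,-0.1047]],[1,[0,0,0],[0,0,0]],[1,[0,0,0],[0,0,0]],[1,[0,0,0],[0,0,0]]]'; python3 -c "
from h import *
st();look('wrist','nut_top',None)"
```

```text
clock: 14.57
position: [0.6011, -0.0462, 0.0488]
ee_rot: [-0.065, 0.704, 0.065, 0.704]
ft_force: [0.3, -1.0, -1.5]
grip_width: 0.199
t 14.57 p [ 0.6011 -0.0462  0.0488] zhead 10.6 down [ 0.0007  0.     -1.    ] q [-0.4866  0.5106  0.6199  1.7406 -0.3442  1.0003  0.4461] F [ 0.2507 -1.0348 -1.5162] M [-0.1834  0.1778  0.1233] g 0.199
clock: 15.07
position: [0.5856, -0.0475, 0.0484]
ee_rot: [0.008, 0.707, -0.008, 0.707]
ft_force: [-2.9, -1.5, -0.1]
grip_width: 0.193
t 15.07 p [ 0.5856 -0.0475  0.0484] zhead -1.4 down [-0.0001 -0.0001 -1.    ] q [-0.5329  0.4928  0.6716  1.7842 -0.3597  0.9902  0.2578] F [-2.9016 -1.5406 -0.0719] M [-0.1267  0.5951  0.4381] g 0.193
wrist nut_top 0.62 [0.5867 0.0291 0.068 ]
wrist nut_top 0.89 [0.5849 0.0297 0.0692]
```

```bash
python3 -m crank '[[1,[-0.78,0.05,0],[0,0,-0.1047]],[1,[0,0,0],[0,0,0]],[1,[-0.77,0.14,0],[0,0,-0.1047]],[1,[0,0,0],[0,0,0]],[1,[-0.75,0.21,0],[0,0,-0.1047]],[1,[0,0,0],[0,0,0]],[1,[-0.73,0.29,0],[0,0,-0.1047]],[1,[0,0,0],[0,0,0]],[1,[0,0,0],[0,0,0]],[1,[0,0,0],[0,0,0]]]'; python3 -c "
from h import *
st();look('wrist','nut_top','w7.png')"
```

```text
clock: 16.05
position: [0.5553, -0.0406, 0.0483]
ee_rot: [0.155, 0.69, -0.155, 0.69]
ft_force: [-2.9, -0.2, 2.4]
grip_width: 0.197
t 16.05 p [ 0.5553 -0.0406  0.0483] zhead -25.3 down [-0.      0.0001 -1.    ] q [-0.6493  0.4574  0.7804  1.87   -0.3859  0.9713 -0.1399] F [-2.9499 -0.1838  2.4198] M [0.0718 0.6572 0.5289] g 0.197
wrist nut_top 0.77 [0.585  0.0292 0.069 ]
wrist nut_top 0.63 [0.5858 0.0293 0.0693]
wrist nut_top 0.29 [ 0.5653 -0.0042  0.0573]
```

View pics/w7.png

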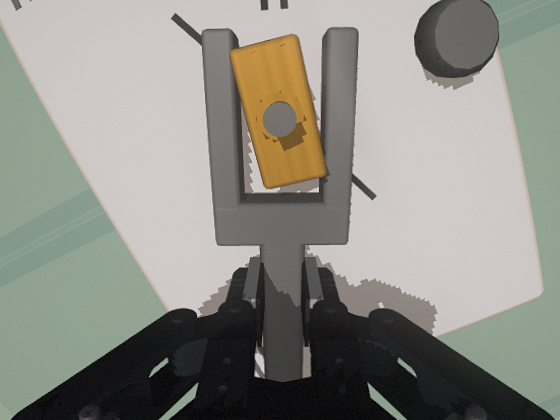

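The bar (12–13° left of the spanner in the picture, heading ~77°) is still ~9° short of the double line (68°). Turning 9.5° more.

```bash
python3 -m crank '[[1,[-0.56,0.28,0],[0,0,-0.083]],[1,[0,0,0],[0,0,0]],[1,[-0.52,0.33,0],[0,0,-0.083]],[1,[0,0,0],[0,0,0]],[1,[0,0,0],[0,0,0]],[1,[0,0,0],[0,0,0]]]'; python3 -c "
from h import *
st();look('wrist','nut_top',None)"
```

```text
clock: 16.7
position: [0.5444, -0.0345, 0.0484]
ee_rot: [0.212, 0.674, -0.212, 0.674]
ft_force: [-2.5, 1.1, 2.0]
grip_width: 0.196
t 16.7 p [ 0.5444 -0.0345  0.0484] zhead -34.9 down [ 0.      0.0002 -1.    ] q [-0.7034  0.4458  0.8252  1.9009 -0.3958  0.9653 -0.3061] F [-2.5474  1.0715  1.9732] M [0.2761 0.5843 0.52  ] g 0.196
wrist nut_top 0.58 [0.5857 0.0245 0.0704]
wrist nut_top 0.63 [0.5859 0.0285 0.073 ]
```

```bash
python3 -m crank '[[0.5,[0,0,0],[0,0,0]],[0.5,[0,0,0],[0,0,0]],[0.5,[0,0,0],[0,0,0]],[0.5,[0,0,0.5],[0,0,0]],[0.5,[0,0,1.5],[0,0,0]],[0.5,[0,0,3],[0,0,0]],[0.5,[0,0,4],[0,0,0]],[0.5,[0,0,4],[0,0,0]],[0.5,[0,0,2],[0,0,0]],[0.5,[0,0,0],[0,0,0]],[0.5,[0,0,0],[0,0,0]]]'; python3 -c "
from h import *
st();look('wrist','nut_top','w8.png');look('wrist','spanner',None);look('scene','spanner',None)"
```

```text
clock: 17.77
position: [0.545, -0.0346, 0.1997]
ee_rot: [0.214, 0.673, -0.213, 0.675]
ft_force: [-0.4, -1.2, -0.6]
grip_width: 0.498
t 17.77 p [ 0.545  -0.0346  0.1997] zhead -35.2 down [ 0.0029  0.0011 -1.    ] q [-0.8319  0.2398  0.9438  1.7579 -0.2059  1.2449 -0.4493] F [-0.4495 -1.1776 -0.5815] M [0.005  0.0287 0.0109] g 0.498
wrist nut_top 0.63 [0.5856 0.0277 0.0689]
wrist nut_top 0.92 [0.584  0.0292 0.0712]
wrist spanner 0.77 [ 0.7436 -0.2545  0.02  ]
wrist spanner 0.56 [ 0.5578 -0.013   0.0569]
scene spanner 0.8 [0.5849 0.0247 0.0408]
scene spanner 0.77 [ 0.7958 -0.4162 -0.0033]
scene spanner 0.74 [ 0.2816 -0.4213  0.0005]
scene spanner 0.72 [ 0.6388 -0.6091 -0.0007]
scene spanner 0.85 [ 0.6009 -0.5578  0.0094]
scene spanner 0.74 [ 0.5591 -0.0155  0.0542]
scene spanner 0.72 [ 0.2624 -0.4543  0.0137]
scene spanner 0.7 [ 0.7747 -0.3546  0.015 ]
```

View pics/w8.png

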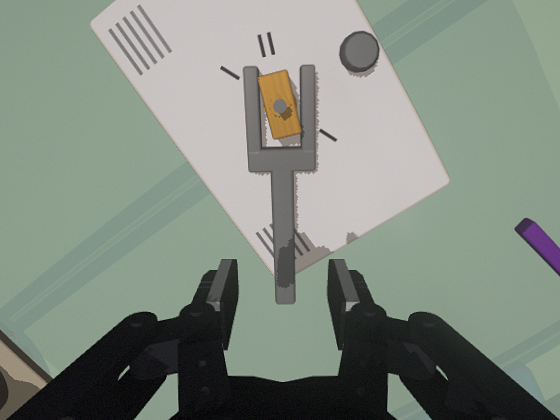

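Run:
```python
from h import *
st();p=viewer.camera("wrist")
g=lambda u,v,z:pix2w(p,u,v,z)
hd=lambda d:np.degrees(np.arctan2(d[1],d[0])).round(1)
a,b,c,d=[g(*q,.072) for q in((259,79),(289,70),(301,134),(272,138))]
print("bar",hd(a-d),hd(b-c),"c",(a+b+c+d)/4)
print("single",hd(g(229,72,.04)-g(328,135,.04)),"single centre",(g(229,72,.04)+g(328,135,.04))/2)
n=(g(229,72,.04)+g(328,135,.04))/2;print("double",hd(g(265,44,.04)-n))
t=(g(250,67,.058)+g(309,66,.058))/2;e=g(285,303,.058);u=(t-e)/np.linalg.norm(t-e);print("spanner origin",t-.032*u,hd(u),np.linalg.norm(t-e))
```

```text
t 18.22 p [ 0.544  -0.0347  0.1979] zhead -35.2 down [-0.0007 -0.0004 -1.    ] q [-0.831   0.2425  0.9428  1.7597 -0.206   1.2448 -0.4492] F [-0.0634  0.6163  0.1952] M [-0.06   -0.0244 -0.0111] g 0.5
bar 66.8 66.3 c [0.5845 0.0263 0.072 ]
single 113.0 single centre [0.5842 0.0273 0.04  ]
double 68.8
spanner origin [0.5833 0.0247 0.058 ] 56.1 0.2170995652555083
```

```bash
python3 -c "
from h import *
print(manip.hand_in());st()"
```

```text
the job is handed in; nothing more can be done
None
the job is handed in; nothing more can be done
```

The nut is finger-tight plus about an eighth of a turn, and the wide grey spanner lies flat on the purifier with its jaw around it. I handed the job in at about 18 s of the 54 s allowed; the hand-in reports no verdict.

- **Finger-tight:** I turned the nut with the gripper until the moment jumped to about 0.4 N m at the stop. The picture then showed the bar in line with the single lines.
- **Spanner on:** I lowered it over the bar with the bar centred and parallel in the gap. The force readings showed no contact.
- **Tightening:** I swung the spanner about 57° clockwise, which includes about 12° of play, then let go and rose clear to 0.20 m.
- **Last checks:**
  - The bar heads 66.5° against 68–69° for the double line and 113° for the single one. That is about 46° (0.80 rad) past finger-tight.
  - The jaw centre is about 3 mm from the nut's axis.
  - The network put the spanner's underside at z = 0.041 m, which is on the case.
  - The gripper's force reading was about zero.

No check failed. The nut position estimates from the different cameras differed by up to about 6 mm in y at first, but later estimates agreed within about 3 mm.

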